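Bar a vacuum pump's flywheel over its compression peak

TASK

The sample-prep vacuum pump must be left just over compression before it is switched on. Take the flywheel's upright crank handle by its loose sleeve and crank it clockwise (seen from above), past the idle part of the turn, until you feel the resistance build up, peak and give way; stop just past that peak, where the pointer of the small dial next stands between the two white ridges. Then let go, leaving the other things on the bench where they are.

Things in the scene. Friction and masses are not known exactly. Their poses are not given: they have to be found in the camera images.
- pump: Fixed cream bench pump. Origin: on the bench under the flywheel's upright axis; z up. Finned cylinder along its own +y (to 202 mm out, 90 mm high), deck with a small dial along its own +x (box 98 to 194 mm out, 100 mm wide, dial top 110 mm high). The steel flywheel on top is 170 mm across, 118 mm high at the rim, 128 mm at the hub.
- wheel_centre (a point): Point on the flywheel's upright axis, 122 mm above the bench. The top of compression comes once a turn, 100 to 180 degrees clockwise from the start; where it lies differs each time and cannot be seen on the wheel. Stop 20 to 63 degrees past the top. A hard stop comes about 150 degrees past it; turned anticlockwise the wheel also soon stops.
- sleeve: Black crank sleeve: upright barrel, 25 mm (ends) to 29 mm (middle) across, 70 mm long, standing on the flywheel 60 mm from its axis, 124 to 194 mm above the bench. Origin: centre of its lower end. It spins freely on its pin about its z, so it can be held at a fixed yaw while the wheel turns.
- sleeve_top (a point): Centre of the sleeve's top end. Force along the path felt at the handle: 1 to 3 N of drag on the idle part; over the last 100 degrees before the top it rises to about 15 N (45 degrees before the top), is about 4 N at the top and 1 N beyond. Let go in those 100 degrees, the wheel kicks back; elsewhere it stays where it is left.
- dial (a joint): Aluminium dial on the deck, 64 mm across, with a black pointer bar from its centre to one edge; geared to make two turns per flywheel turn, also clockwise. Value in rad, growing clockwise from above; at any whole number of turns (0, plus or minus 2 pi) the pointer points along the pump's own -x. So it passes the ridges twice a flywheel turn: on the idle half, and just past compression, which is the one wanted.
- ridge_first (a point): White ridge (11 x 3 mm) at the dial's edge that the pointer passes first, at a dial value of 0.7 (plus whole turns).
- ridge_second (a point): White ridge, the same, that the pointer passes second, at 2.2 (plus whole turns). Between them lie 1.5 rad of dial, 0.75 rad of flywheel, 45 mm of handle travel.
- pointer_tip (a point): Outer end of the dial's pointer bar, 32 mm from the dial's axis, 108 mm above the bench.
- mount_a: Bystander: black resin specimen mount, 40 mm across, 28 mm high; origin under its centre.
- mount_b: Bystander: black and white specimen mount, 40 mm across, 26 mm high; origin under its centre.
- wrench: Bystander: wrench, 150 mm long, lying beside the pump on the side away from the dial.
- oil: Bystander: amber bottle, 44 mm across, 90 mm high; origin under its centre.
- dish: Bystander: glass dish, 90 mm across, 18 mm high.
- objective: Bystander: aluminium microscope objective standing on end, 33 mm across, 48 mm high.

How it is judged:
By the outcome, as a careful person would: the job done as asked, in the order asked, and still so for the second after the job is handed in, with the robot touching nothing.
It also fails if it takes over 54 s, if anything falls off the work surface, if the arm or the gripper's body presses on something with over 40 N, if the wrist force passes 120 N, or if a joint passes its speed limit or range.

ROBOT

A 6-joint arm with a two-finger parallel gripper is mounted at the origin on the work surface. World frame = base frame: x ahead of the robot, y to its left, z up, the work surface at z = 0. Lengths are in m, angles in rad, forces in N, time in s.
With the tool pointing down it reaches from about 0.35 to 0.775 m from the base axis. Payload 7.3 kg.
Tool frame: the origin (TCP) lies between the finger pads; the fingertips stand 22 mm ahead of it and the grasp point (between the pads) lies 3 mm ahead of it; z points along the fingers, y is the direction in which the jaws open and shut (so a half turn about z gives the same grasp; the last joint's range is limited). The gripper opens to 92 mm and grips with 3 to 60 N. Pads are 19 mm wide; open, the fingers measure 130 mm over their backs; the gripper's body (75 mm by 190 mm) begins 47 mm behind the grasp point.
Start: joints at [-0.146, 0.342, 1.524, -0, 1.275, -0.146], TCP at [0.525, 0, 0.249] pointing down, gripper open.
Joint ranges: [-2.53, 2.53], [-0.77, 2.02], [0.04, 2.7], [-1, 4.14], [0.28, 2.66], [-3.11, 3.11]. Speed limits (rad/s): [2.57, 2.57, 3.14, 3.14, 3.14, 3.14].

INTERFACE

Orientations are given as a rotation vector (axis times angle).
In Python, from cell import bot gives the robot as it stands. The module is installed in compiled form; this text tells all that it offers.
- The arm moves only by the shell command python3 -m inch 'ROWS' [FORCE]. ROWS is JSON, a list of rows, each a list of 5 numbers: the shift along the tool's x, y, z in m, then the turn about the tool's z in rad, then the opening, from 0 (shut) to 1 (fully open). A call has 1 to 5 rows; each row shifts and turns the commanded pose from where the row before left it, along the tool's axes as they then stand; what a row does not reach is not made up. A row lasts 1/10 s, in which the tool goes at most 50 mm and 8.59 degrees, less where a joint would pass 70% of its speed; a pose out of reach is approached as far as the arm can. A call is refused whole if a number of a shift passes 0.05 or a number of a turn 0.15, either way. A call with a gripper value outside its range is refused whole. The fingers move at their own pace and stop on an object; FORCE is the grip in N (left out, the last holds). Time passes only in rows, so rows that do not move let the fingers close. It gives the time, the measured TCP pose, the force and the opening at its end, in the units of the state.
- bot.sense(): the state, without advancing time (a new reading comes with each control period).
- bot.snapshot(name): name is "scene" or "side" or "wrist"; returns a dict with "img" (480x640x3 uint8, red, green, blue), "camera_matrix" (3x3 intrinsics, pixels), "dist_coeffs" ([k1, k2, p1, p2, k3] as OpenCV has them; the pictures are not rectified), "eye" and "orientation" of the camera in the world. Camera axes: x right, y up, looking along -z (the intrinsics and any distortion apply to the point x, -y, -z); pixel columns grow to the right and rows downward; lengths in m; the calibration is good to about 2 mm. A picture is of the moment at which its call begins. There is no depth.
- bot.job_done(): hands the job in, once; it reports no verdict.
Trained networks look in a picture, given as the dict that the camera call returned (one of the last four; its "shot" number tells which), for a name from the list of things; names that differ only in an ending like _2 or _b are one class to them, and where a whole thing is asked for, a point or a joint stands for the part that bears it (a point fixed in the world has none). Each returns a list of dicts, best first, with "conf" (0 to 1); they miss things now and then, are a little off and sometimes report something else, mostly with a low value. They report only what shows in the picture. A call takes as long as a camera call.
- bot.find_in(picture, query): "bbox" ([left, top, right, bottom] in pixels, round what is visible of it).
The state is a dict: "clock": time; "joints": joint angles; "qd": joint speeds; "tau": joint torques, N m; "eef_pos": TCP position; "tcp_rot": TCP orientation; "contact_force": force on the tool from outside, world axes, zero at the start; "moment": the same for the moment, N m; "gripper_width": finger opening in m.
Only numpy, scipy, OpenCV 4.12 (cv2) and the standard library are available. Lean on these libraries where they do the work, as an engineer would, in place of code of your own. Each camera call takes 0.05 s, during which the arm holds its last target.

## Working session

There is one attempt and no reset: what is moved stays moved. The work goes in short steps, Python scripts to look and compute and a shell command to move; the robot and the scene stay as the last step left them, time stands still between calls to the robot, and variables do not carry over. Pictures are saved under pics/ and viewed, and the job is handed in when it is done.

```bash
mkdir -p pics
cat > h.py <<'E'
import numpy as np,cv2
from cell import bot
from scipy.spatial.transform import Rotation as R
def Rm(o):
    o=np.array(o,float)
    if o.shape==(3,3): return o
    return R.from_rotvec(o).as_matrix() if o.size==3 else R.from_quat(o).as_matrix()
def proj(s,P):
    Pc=(np.atleast_2d(P)-np.array(s['eye']))@Rm(s['orientation'])
    Pc=Pc*[1,-1,-1]
    return cv2.projectPoints(Pc.reshape(-1,1,3),np.zeros(3),np.zeros(3),np.array(s['camera_matrix'],float),np.array(s['dist_coeffs'],float))[0].reshape(-1,2)
def ray(s,uv):
    x=cv2.undistortPoints(np.array(uv,float).reshape(-1,1,2),np.array(s['camera_matrix'],float),np.array(s['dist_coeffs'],float)).reshape(-1,2)
    d=np.c_[x[:,0],-x[:,1],-np.ones(len(x))]@Rm(s['orientation']).T
    return np.array(s['eye'],float),d/np.linalg.norm(d,axis=1)[:,None]
def atz(s,uv,z):
    e,d=ray(s,uv); return e+d*((z-e[2])/d[:,2])[:,None]
def tri(l):
    A=np.zeros((3,3));b=np.zeros(3)
    for s,uv in l:
        e,d=ray(s,uv);M=np.eye(3)-np.outer(d[0],d[0]);A+=M;b+=M@e
    return np.linalg.solve(A,b)
def save(s,n): cv2.imwrite('pics/%s.png'%n,np.ascontiguousarray(s['img'][:,:,::-1]))
E
python3 - <<'E'
from h import *
import pickle
D={}
for n in ['scene','side','wrist']:
    s=bot.snapshot(n);save(s,n+'0');D[n]=s
    print(n,s['eye'],s['orientation'])
    for q in ['pump','sleeve','sleeve_top','dial','ridge_first','pointer_tip']:
        print(q,[(np.round(r['bbox']).tolist(),round(r['conf'],2)) for r in bot.find_in(s,q)[:3]])
pickle.dump(D,open('d0.pkl','wb'))
print(bot.sense())
E
```

```text
scene [1.1835283  0.48997949 0.81565065] [0.43497806 0.94619726 2.16546666]
pump [([243.0, 243.0, 407.0, 344.0], 0.56)]
sleeve [([338.0, 201.0, 348.0, 225.0], 0.71), ([506.0, 324.0, 532.0, 365.0], 0.3)]
sleeve_top [([332.0, 201.0, 346.0, 225.0], 0.82), ([244.0, 245.0, 404.0, 344.0], 0.61)]
dial [([284.0, 268.0, 312.0, 294.0], 0.76)]
ridge_first [([246.0, 246.0, 404.0, 344.0], 0.8)]
pointer_tip [([278.0, 272.0, 313.0, 292.0], 0.89)]
side [ 0.4464004  -0.9235922   0.68912448] [ 1.01973262 -0.09517531 -0.16769424]
pump [([260.0, 227.0, 407.0, 325.0], 0.88), ([360.0, 303.0, 382.0, 324.0], 0.66), ([247.0, 184.0, 264.0, 207.0], 0.52)]
sleeve [([278.0, 215.0, 296.0, 245.0], 0.56)]
sleeve_top [([281.0, 216.0, 295.0, 248.0], 0.74)]
dial [([351.0, 227.0, 379.0, 243.0], 0.85)]
ridge_first [([260.0, 223.0, 405.0, 323.0], 0.96)]
pointer_tip []
wrist [0.52472856 0.07753238 0.38415929] [-0.28630624 -0.00033859 -0.00030223]
pump [([247.0, 9.0, 640.0, 295.0], 0.6), ([219.0, 227.0, 296.0, 336.0], 0.45)]
sleeve [([298.0, 270.0, 353.0, 331.0], 0.6)]
sleeve_top [([298.0, 272.0, 347.0, 332.0], 0.98)]
dial [([542.0, 180.0, 632.0, 262.0], 0.95)]
ridge_first [([249.0, 10.0, 640.0, 296.0], 0.97)]
pointer_tip [([543.0, 184.0, 633.0, 263.0], 0.67)]
{'clock': 1.05, 'joints': array([-1.46008359e-01,  3.41975823e-01,  1.52406183e+00,  2.88809640e-05,
        1.27537303e+00, -1.46007476e-01]), 'qd': array([-0.00112022,  0.00117188,  0.00090778,  0.0003197 , -0.00081316,
       -0.00157639]), 'tau': array([-9.65272261e-05, -4.31142354e+01, -2.44480544e+01,  7.19058327e-02,
        4.82271204e-02, -2.71985766e-05]), 'eef_pos': array([5.25042431e-01, 1.98991736e-05, 2.48766413e-01]), 'tcp_rot': array([2.22136019e+00, 2.22133955e+00, 2.05376902e-04]), 'contact_force': array([-0.08389247, -0.07475031,  0.626282  ]), 'moment': array([-0.03008694,  0.01111396,  0.0296944 ]), 'gripper_width': 0.09198556600287955}
```

View pics/scene0.png

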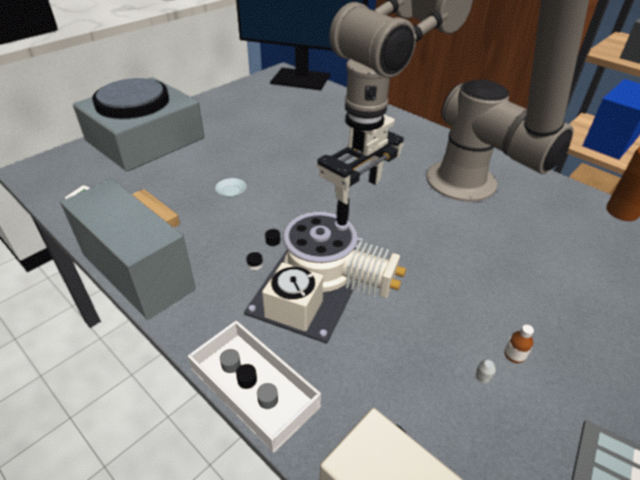

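View pics/side0.png

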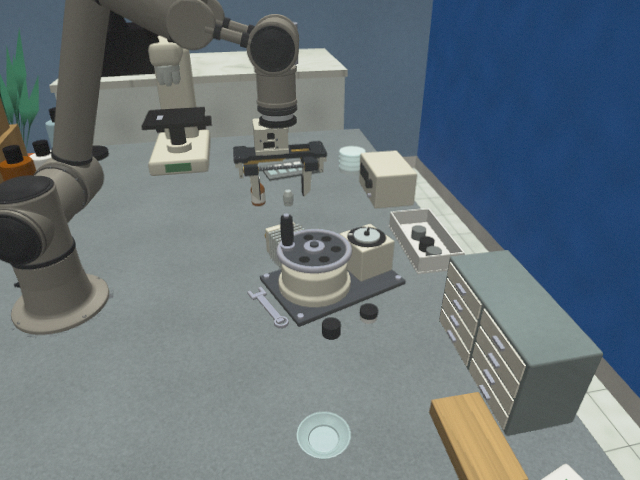

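View pics/wrist0.png

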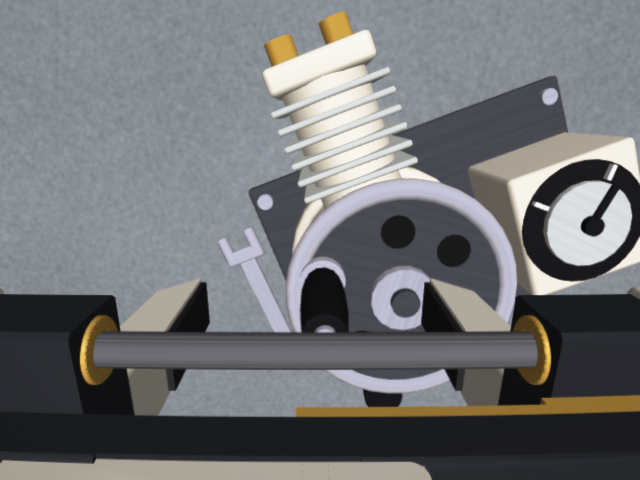

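Run:
```python
from h import *
import pickle
D=pickle.load(open('d0.pkl','rb'))
a=D['scene']['img'][185:305,240:400];b=D['side']['img'][200:320,250:410]
im=np.hstack([cv2.resize(x,None,fx=2.5,fy=2.5*1,interpolation=3) for x in(a,b)])
im=np.vstack([im])
cv2.imwrite('pics/c0.png',im[:,:,::-1])
s=D['wrist']
w=[tuple(atz(s,[(405,302)],.128)[0]),tuple(atz(s,[(593,226)],.110)[0])]
print(np.round(w,4), np.linalg.norm(np.subtract(*w)[:2]))
print('hub tri',tri([(D['scene'],(320,232.5)),(D['side'],(314.5,244)),(D['wrist'],(405,302))]))
print('dial tri',tri([(D['scene'],(294,282)),(D['side'],(367,235)),(D['wrist'],(593,226))]))
print('sl top',tri([(D['scene'],(344,203)),(D['side'],(287,217))]), atz(s,[(325,335)],.194))
```

```text
[[ 0.5872 -0.0461  0.128 ]
 [ 0.7234  0.0037  0.11  ]] 0.14503271133582601
hub tri [ 0.58979157 -0.04732781  0.12219839]
dial tri [0.72708091 0.00401735 0.10175097]
sl top [ 0.53435294 -0.02614534  0.18607242] [[ 0.53006719 -0.03324347  0.194     ]]
```

View pics/c0.png

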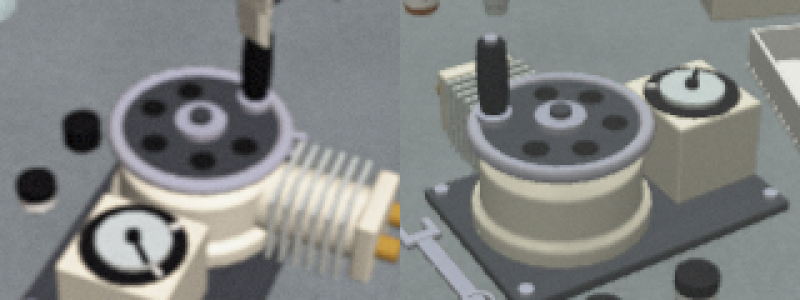

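```bash
python3 -m inch '[[-0.035,0,0,0,1],[-0.035,0,0,0,1],[0,0,0,0,1]]'
python3 - <<'E'
from h import *
import pickle
D=pickle.load(open('d0.pkl','rb'))
s=bot.snapshot('wrist');save(s,'wrist1');pickle.dump(s,open('w1.pkl','wb'))
for q in ['sleeve','dial']:
        print(q,[(np.round(r['bbox']).tolist(),round(r['conf'],2)) for r in bot.find_in(s,q)[:3]])
print(bot.sense()['eef_pos'])
E
```

```text
clock: 1.35
eef_pos: [0.5251, -0.0732, 0.2486]
tcp_rot: [2.224, 2.217, -0.001]
contact_force: [0.2, -0.0, -0.5]
gripper_width: 0.092
sleeve [([299.0, 156.0, 353.0, 223.0], 0.84)]
dial [([559.0, 68.0, 640.0, 168.0], 0.76), ([363.0, 307.0, 405.0, 329.0], 0.74)]
[ 0.52493584 -0.06970326  0.24869194]
```

View pics/wrist1.png

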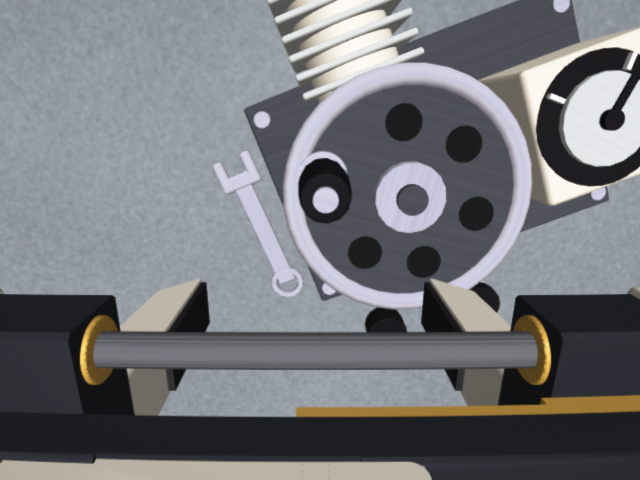

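Run:
```python
from h import *
import pickle
D=pickle.load(open('d0.pkl','rb'));s=pickle.load(open('w1.pkl','rb'))
print('hub',atz(s,[(412,198)],.128),tri([(s,(412,198)),(D['scene'],(320,232.5)),(D['side'],(314.5,244))]))
print('top',atz(s,[(326,199)],.196),tri([(s,(326,199)),(D['side'],(287,216)),(D['scene'],(344,202))]),tri([(s,(326,199)),(D['wrist'],(325,335))]))
d=atz(s,[(612,120),(637,76)],.110);print('dial',d)
print('ridge ',atz(s,[(557,99),(629,60)],.110))
```

```text
hub [[ 0.58722377 -0.0465566   0.128     ]] [ 0.58991064 -0.04684503  0.12183519]
top [[ 0.53019715 -0.03337606  0.196     ]] [ 0.53221693 -0.03094165  0.18909728] [ 0.53019839 -0.0340603   0.19260001]
dial [[0.72324132 0.00284519 0.11      ]
 [0.73536058 0.03099748 0.11      ]]
ridge  [[0.68320259 0.01559273 0.11      ]
 [0.72799893 0.04064218 0.11      ]]
```

```bash
python3 -m inch '[[0.036,0.005,0,0,1],[0,0,0.03,0,1],[0,0,0.03,0,1],[0,0,0.026,0,1],[0,0,0,0,1]]'
python3 - <<'E'
from h import *
s=bot.snapshot('wrist');save(s,'wrist2')
s=bot.snapshot('side');cv2.imwrite('pics/side2.png',cv2.resize(s['img'][150:330,220:420],None,fx=3,fy=3)[:,:,::-1])
E
```

```text
clock: 2.0
eef_pos: [0.5279, -0.0323, 0.1597]
tcp_rot: [-2.215, -2.219, 0.006]
contact_force: [-0.5, -0.3, -0.4]
gripper_width: 0.0918
```

View pics/wrist2.png

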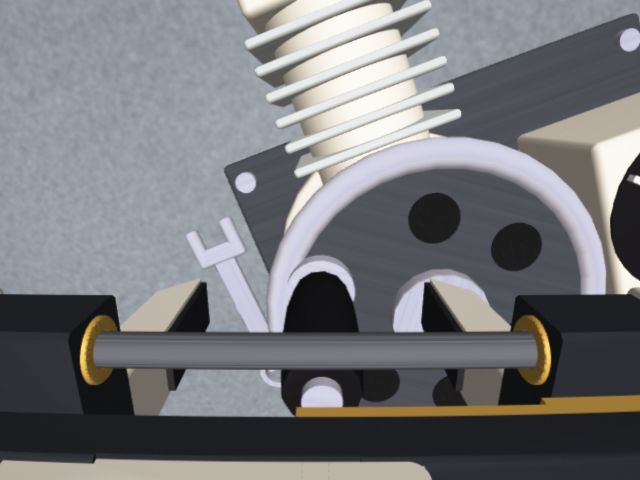

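View pics/side2.png

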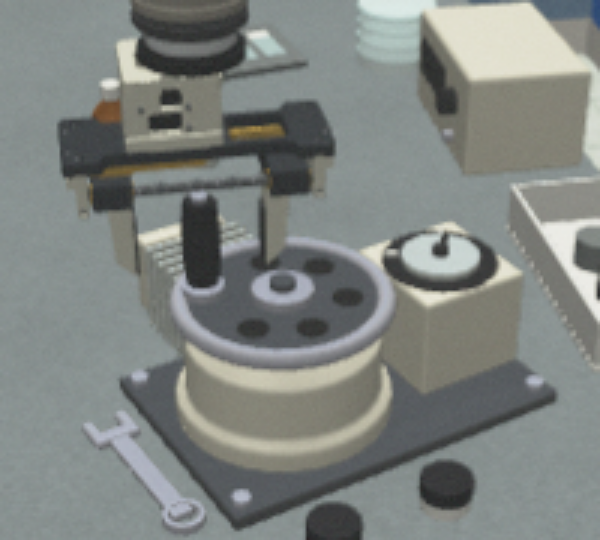

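The sleeve (wrist ~(320,340), side view ~(200,240)) stands centred between the open fingers, with the fingertips above the wheel. I'll close on it.

```bash
python3 -m inch '[[0,0,0,0,0.5],[0,0,0,0,0.2],[0,0,0,0,0.1],[0,0,0,0,0.1],[0,0,0,0,0.1]]' 40;  python3 -c "
from h import *
s=bot.sense();print(s['eef_pos'],s['contact_force'],s['gripper_width'])"
```

```text
clock: 2.6
eef_pos: [0.5301, -0.0341, 0.163]
tcp_rot: [2.221, 2.221, 0.001]
contact_force: [-0.3, -0.2, -0.3]
gripper_width: 0.0563
[ 0.53009648 -0.03405319  0.16303537] [-0.31202865 -0.1563518  -0.27316262] 0.05625389733205163
```

```bash
python3 -m inch '[[0,0,0,0,0],[0,0,0,0,0],[0,0,0,0,0],[0,0,0,0,0],[0,0,0,0,0]]' 45;python3 -m inch '[[0,0,0,0,0],[0,0,0,0,0]]' 45
```

```text
clock: 3.1
eef_pos: [0.5301, -0.034, 0.1627]
tcp_rot: [2.221, 2.221, 0.0]
contact_force: [0.3, -0.2, -0.1]
gripper_width: 0.0281
clock: 3.3
eef_pos: [0.5301, -0.034, 0.1627]
tcp_rot: [2.221, 2.221, 0.0]
contact_force: [0.2, -1.1, -0.8]
gripper_width: 0.0279
```

```bash
cat > plan.py <<'E'
import sys,numpy as np
# plan.py cx cy r x y stepdeg n
cx,cy,r,x,y,st,n=map(float,sys.argv[1:])
a=np.arctan2(y-cy,x-cx);print('a0',np.degrees(a))
px,py=x,y
for i in range(int(n)):
    a-=np.radians(st);qx,qy=cx+r*np.cos(a),cy+r*np.sin(a)
    dy,dx=round(qy-py,4),round(qx-px,4);px+=dx;py+=dy
    print('%5.1f [%.4f,%.4f,0,0,0]'%(np.degrees(a),dy,dx),end='\n' if i%5==4 else ' ')
E
python3 plan.py .589 -.0467 .0602 .5301 -.034 5 30
```

```text
a0 167.8321870248669
162.8 [0.0051,0.0014,0,0,0] 157.8 [0.0049,0.0017,0,0,0] 152.8 [0.0048,0.0022,0,0,0] 147.8 [0.0046,0.0026,0,0,0] 142.8 [0.0043,0.0030,0,0,0]
137.8 [0.0040,0.0034,0,0,0] 132.8 [0.0037,0.0037,0,0,0] 127.8 [0.0034,0.0040,0,0,0] 122.8 [0.0031,0.0043,0,0,0] 117.8 [0.0026,0.0045,0,0,0]
112.8 [0.0023,0.0047,0,0,0] 107.8 [0.0018,0.0050,0,0,0] 102.8 [0.0014,0.0050,0,0,0]  97.8 [0.0009,0.0052,0,0,0]  92.8 [0.0005,0.0052,0,0,0]
 87.8 [0.0001,0.0053,0,0,0]  82.8 [-0.0005,0.0052,0,0,0]  77.8 [-0.0009,0.0052,0,0,0]  72.8 [-0.0013,0.0051,0,0,0]  67.8 [-0.0017,0.0049,0,0,0]
 62.8 [-0.0022,0.0048,0,0,0]  57.8 [-0.0026,0.0046,0,0,0]  52.8 [-0.0030,0.0043,0,0,0]  47.8 [-0.0034,0.0040,0,0,0]  42.8 [-0.0037,0.0037,0,0,0]
 37.8 [-0.0040,0.0034,0,0,0]  32.8 [-0.0043,0.0031,0,0,0]  27.8 [-0.0045,0.0026,0,0,0]  22.8 [-0.0047,0.0023,0,0,0]  17.8 [-0.0050,0.0018,0,0,0]
```

```bash
python3 -m inch '[[0.0051,0.0014,0,0,0],[0.0049,0.0017,0,0,0]]' 55; python3 -m inch '[[0.0048,0.0022,0,0,0],[0.0046,0.0026,0,0,0]]'
```

```text
clock: 3.5
eef_pos: [0.5333, -0.0244, 0.1627]
tcp_rot: [2.221, 2.22, -0.001]
contact_force: [1.4, -5.2, -2.9]
gripper_width: 0.0279
clock: 3.7
eef_pos: [0.5384, -0.0151, 0.1627]
tcp_rot: [2.22, 2.22, -0.001]
contact_force: [1.3, -8.1, -2.1]
gripper_width: 0.0279
```

```bash
python3 -m inch '[[0,0,0,0,0]]'
python3 - <<'E'
from h import *
s=bot.snapshot('side');cv2.imwrite('pics/side3.png',cv2.resize(s['img'][150:330,220:420],None,fx=3,fy=3)[:,:,::-1])
s=bot.snapshot('wrist');save(s,'wrist3');s=bot.sense();print(s['contact_force'],s['moment'])
E
```

```text
clock: 3.8
eef_pos: [0.5389, -0.0145, 0.1627]
tcp_rot: [2.22, 2.221, 0.001]
contact_force: [3.4, -4.0, -3.2]
gripper_width: 0.0277
[ 4.93277781 -3.43092631 -2.91497547] [-0.5406317  -0.61547539  0.01162123]
```

View pics/wrist3.png

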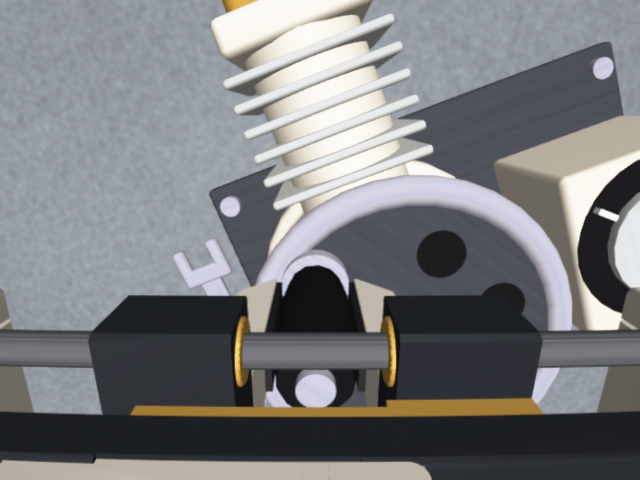

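View pics/side3.png

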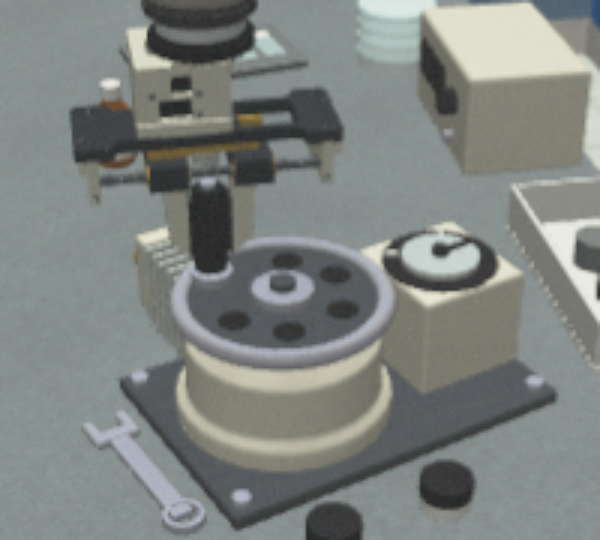

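```bash
python3 plan.py .590 -.0474 .060 .539 -.0147 5 15
```

```text
a0 147.332962662688
142.3 [0.0040,0.0035,0,0,0] 137.3 [0.0040,0.0034,0,0,0] 132.3 [0.0037,0.0037,0,0,0] 127.3 [0.0033,0.0040,0,0,0] 122.3 [0.0030,0.0043,0,0,0]
117.3 [0.0026,0.0046,0,0,0] 112.3 [0.0022,0.0047,0,0,0] 107.3 [0.0018,0.0049,0,0,0] 102.3 [0.0013,0.0051,0,0,0]  97.3 [0.0009,0.0051,0,0,0]
 92.3 [0.0005,0.0053,0,0,0]  87.3 [-0.0001,0.0052,0,0,0]  82.3 [-0.0004,0.0052,0,0,0]  77.3 [-0.0010,0.0052,0,0,0]  72.3 [-0.0013,0.0050,0,0,0]
```

```bash
python3 -m inch '[[0.004,0.0035,0,0,0],[0.004,0.0034,0,0,0],[0,0,0,0,0]]'; python3 -m inch '[[0.0037,0.0037,0,0,0],[0.0033,0.004,0,0,0],[0,0,0,0,0]]'
```

```text
clock: 4.2
eef_pos: [0.545, -0.007, 0.1627]
tcp_rot: [2.22, 2.221, -0.002]
contact_force: [0.3, -5.6, -0.7]
gripper_width: 0.0279
clock: 4.5
eef_pos: [0.5521, -0.0006, 0.1627]
tcp_rot: [2.221, 2.221, -0.005]
contact_force: [-1.8, -8.0, -0.1]
gripper_width: 0.0279
```

```bash
python3 plan.py .590 -.0482 .0597 .5536 .0003 5 15
```

```text
a0 126.8887946700642
121.9 [0.0022,0.0049,0,0,0] 116.9 [0.0025,0.0045,0,0,0] 111.9 [0.0022,0.0047,0,0,0] 106.9 [0.0017,0.0050,0,0,0] 101.9 [0.0013,0.0050,0,0,0]
 96.9 [0.0009,0.0051,0,0,0]  91.9 [0.0004,0.0052,0,0,0]  86.9 [-0.0001,0.0052,0,0,0]  81.9 [-0.0005,0.0052,0,0,0]  76.9 [-0.0010,0.0051,0,0,0]
 71.9 [-0.0014,0.0051,0,0,0]  66.9 [-0.0018,0.0048,0,0,0]  61.9 [-0.0022,0.0047,0,0,0]  56.9 [-0.0027,0.0045,0,0,0]  51.9 [-0.0030,0.0042,0,0,0]
```

```bash
python3 -m inch '[[0.0022,0.0049,0,0,0],[0.0025,0.0045,0,0,0],[0,0,0,0,0]]'; python3 -m inch '[[0.0022,0.0047,0,0,0],[0.0017,0.005,0,0,0],[0,0,0,0,0]]';python3 -m inch '[[0.0013,0.005,0,0,0],[0.0009,0.0051,0,0,0],[0,0,0,0,0]]'
```

```text
clock: 4.8
eef_pos: [0.5602, 0.0045, 0.1627]
tcp_rot: [-2.22, -2.22, 0.007]
contact_force: [-7.4, -6.9, 4.2]
gripper_width: 0.0279
clock: 5.1
eef_pos: [0.5693, 0.0084, 0.1626]
tcp_rot: [-2.219, -2.219, 0.009]
contact_force: [-9.8, -7.4, 5.6]
gripper_width: 0.0276
clock: 5.4
eef_pos: [0.579, 0.0107, 0.1627]
tcp_rot: [-2.218, -2.219, 0.01]
contact_force: [-11.8, -6.0, 6.3]
gripper_width: 0.0279
```

```bash
python3 -m inch '[[0.0002,0.0052,0,0,0],[-0.0003,0.0052,0,0,0],[0,0,0,0,0]]';python3 -m inch '[[-0.0005,0.0052,0,0,0],[-0.001,0.0051,0,0,0],[0,0,0,0,0]]'
```

```text
clock: 5.7
eef_pos: [0.5892, 0.0114, 0.1626]
tcp_rot: [-2.217, -2.218, 0.008]
contact_force: [-12.3, -3.0, 7.7]
gripper_width: 0.0282
clock: 6.0
eef_pos: [0.6, 0.0103, 0.1626]
tcp_rot: [-2.218, -2.218, 0.006]
contact_force: [-9.8, -1.3, 5.6]
gripper_width: 0.0281
```

```bash
python3 plan.py .590 -.0482 .0597 .6035 .0095 5 20;  python3 -m inch '[[-0.0014,0.0051,0,0,0],[-0.0018,0.0048,0,0,0],[0,0,0,0,0]]';python3 -m inch '[[-0.0022,0.0047,0,0,0],[-0.0027,0.0045,0,0,0],[0,0,0,0,0]]'
```

```text
a0 76.83145271423561
 71.8 [-0.0010,0.0051,0,0,0]  66.8 [-0.0018,0.0049,0,0,0]  61.8 [-0.0023,0.0047,0,0,0]  56.8 [-0.0026,0.0045,0,0,0]  51.8 [-0.0031,0.0042,0,0,0]
 46.8 [-0.0034,0.0039,0,0,0]  41.8 [-0.0037,0.0037,0,0,0]  36.8 [-0.0040,0.0033,0,0,0]  31.8 [-0.0043,0.0029,0,0,0]  26.8 [-0.0046,0.0026,0,0,0]
 21.8 [-0.0047,0.0021,0,0,0]  16.8 [-0.0049,0.0017,0,0,0]  11.8 [-0.0051,0.0013,0,0,0]   6.8 [-0.0051,0.0009,0,0,0]   1.8 [-0.0052,0.0004,0,0,0]
 -3.2 [-0.0052,-0.0001,0,0,0]  -8.2 [-0.0052,-0.0005,0,0,0] -13.2 [-0.0051,-0.0010,0,0,0] -18.2 [-0.0050,-0.0014,0,0,0] -23.2 [-0.0049,-0.0018,0,0,0]
clock: 6.3
eef_pos: [0.6106, 0.0072, 0.1627]
tcp_rot: [-2.218, -2.219, 0.004]
contact_force: [-8.0, -0.6, 4.3]
gripper_width: 0.028
clock: 6.6
eef_pos: [0.6205, 0.0021, 0.1627]
tcp_rot: [-2.219, -2.22, 0.003]
contact_force: [-4.6, -0.6, 3.4]
gripper_width: 0.0276
```

```bash
python3 -m inch '[[-0.0031,0.0042,0,0,0],[-0.0034,0.0039,0,0,0],[0,0,0,0,0]]';python3 -m inch '[[-0.0037,0.0037,0,0,0],[-0.004,0.0033,0,0,0],[0,0,0,0,0]]';python3 -m inch '[[-0.0043,0.0029,0,0,0],[-0.0046,0.0026,0,0,0],[0,0,0,0,0]]'
python3 - <<'E'
from h import *
s=bot.snapshot('scene');cv2.imwrite('pics/scene4.png',cv2.resize(s['img'][185:345,230:410],None,fx=4,fy=3.7)[:,:,::-1])
s=bot.snapshot('wrist');save(s,'wrist4')
E
```

```text
clock: 6.9
eef_pos: [0.6292, -0.0047, 0.1627]
tcp_rot: [-2.221, -2.221, 0.001]
contact_force: [-2.7, -1.9, 2.5]
gripper_width: 0.0276
clock: 7.2
eef_pos: [0.6368, -0.0132, 0.1627]
tcp_rot: [2.221, 2.221, -0.001]
contact_force: [-2.9, -3.3, 0.8]
gripper_width: 0.0282
clock: 7.5
eef_pos: [0.6425, -0.0227, 0.1627]
tcp_rot: [2.221, 2.22, -0.001]
contact_force: [-3.1, -4.5, 1.6]
gripper_width: 0.0277
```

View pics/scene4.png

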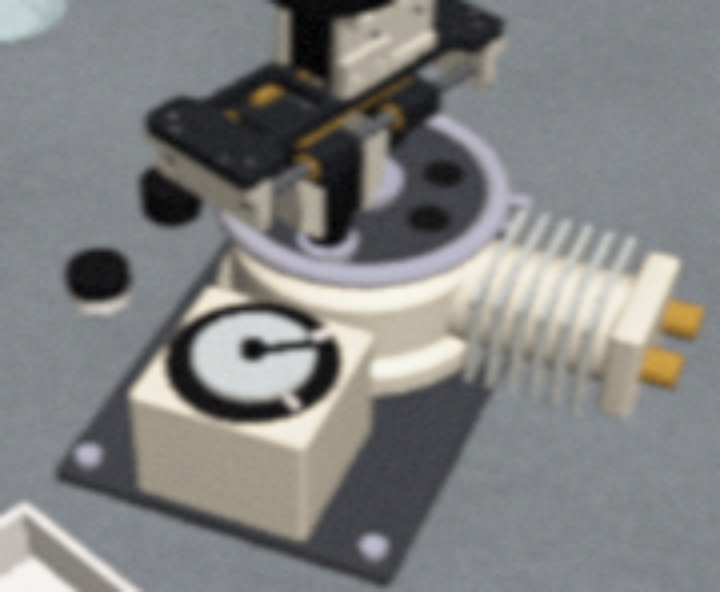

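View pics/wrist4.png

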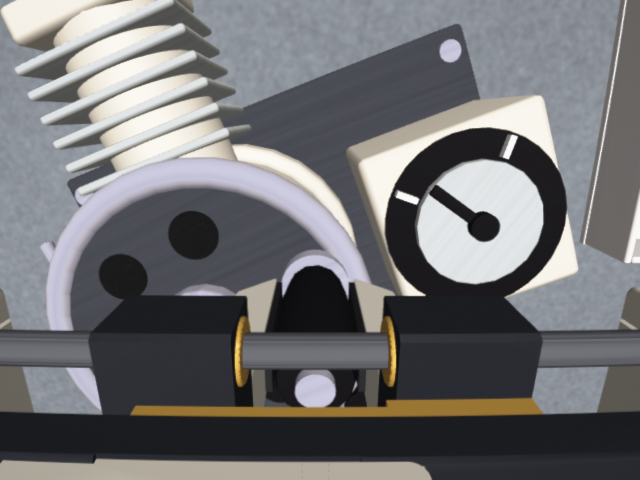

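The pointer (tip ~(435,188)) is just past the first ridge (407,198). The second ridge is at (510,146), so about 15° more of wheel should centre it.

```bash
python3 -m inch '[[-0.0047,0.0021,0,0,0],[-0.0049,0.0017,0,0,0],[-0.0051,0.0013,0,0,0],[0,0,0,0,0],[0,0,0,0,0]]'
python3 - <<'E'
from h import *
s=bot.snapshot('wrist');save(s,'wrist5')
E
```

```text
clock: 8.1
eef_pos: [0.6473, -0.0373, 0.1627]
tcp_rot: [2.221, 2.22, -0.001]
contact_force: [-4.1, -3.5, 2.2]
gripper_width: 0.0279
```

View pics/wrist5.png

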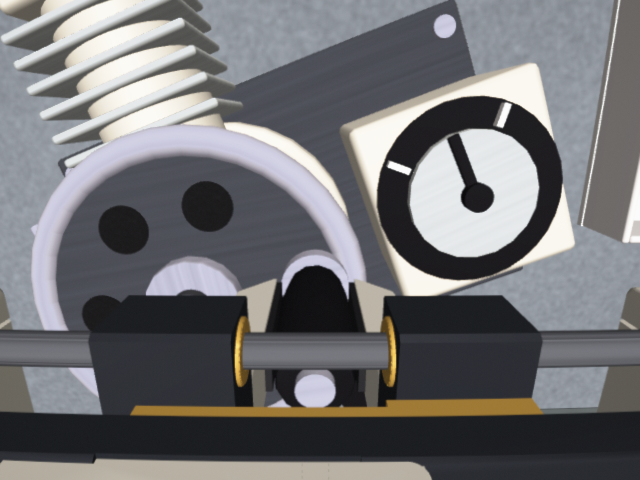

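```bash
python3 -m inch '[[0,-0.0008,0,0,0.35],[0,0,0,0,0.5],[0,0,0,0,0.7],[0,0,0,0,0.7],[0,0,0,0,0.7]]'; python3 -m inch '[[0,0,0,0,0.7],[0,0,0,0,0.7]]'
python3 - <<'E'
from h import *
s=bot.snapshot('wrist');save(s,'wrist6')
E
```

```text
clock: 8.65
eef_pos: [0.6466, -0.0361, 0.1627]
tcp_rot: [2.221, 2.221, 0.001]
contact_force: [-0.9, -0.4, 0.1]
gripper_width: 0.0595
clock: 8.85
eef_pos: [0.6465, -0.0362, 0.1627]
tcp_rot: [2.221, 2.221, 0.0]
contact_force: [0.4, 1.2, 0.2]
gripper_width: 0.0643
```

View pics/wrist6.png

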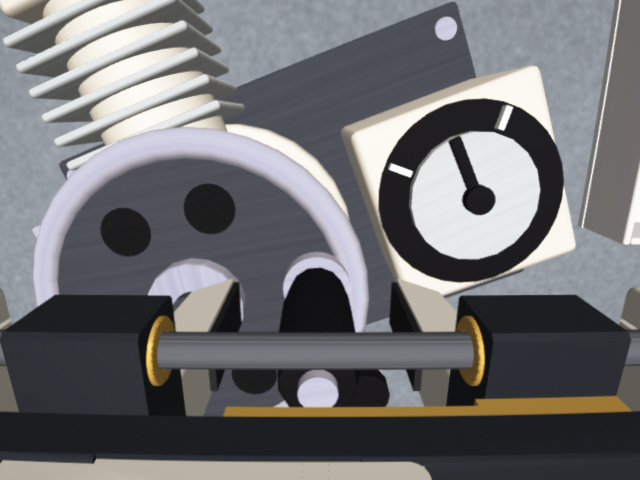

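The fingers are clear on both sides and the pointer (tip ~(456,142)) still stands between the ridges. I'll go straight up.

```bash
python3 -m inch '[[0,0,-0.02,0,0.7],[0,0,-0.03,0,0.7],[0,0,-0.03,0,0.7],[0,0,-0.03,0,0.7],[0,0,0,0,0.7]]'; python3 -m inch '[[0,0,0,0,0.7],[0,0,0,0,0.7],[0,0,0,0,0.7]]'
python3 - <<'E'
from h import *
s=bot.snapshot('wrist');save(s,'wrist7')
s=bot.snapshot('side');save(s,'side7')
E
```

```text
clock: 9.4
eef_pos: [0.6481, -0.0365, 0.278]
tcp_rot: [2.216, 2.216, 0.008]
contact_force: [0.1, 0.4, -0.1]
gripper_width: 0.0644
clock: 9.7
eef_pos: [0.6459, -0.0362, 0.2711]
tcp_rot: [-2.22, -2.22, 0.002]
contact_force: [-0.7, 0.1, -0.2]
gripper_width: 0.0643
```

View pics/wrist7.png

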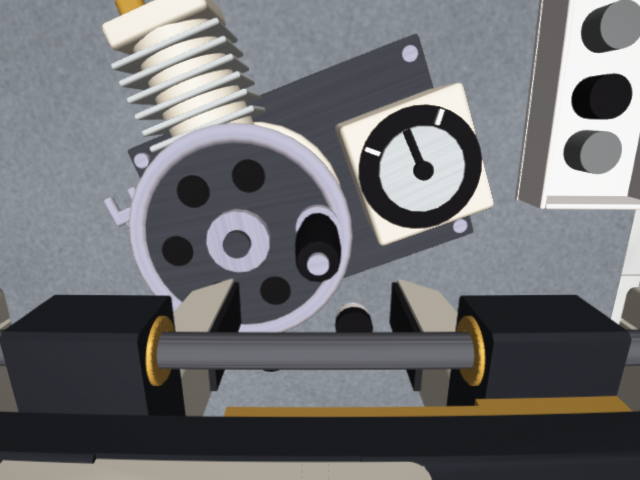

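View pics/side7.png

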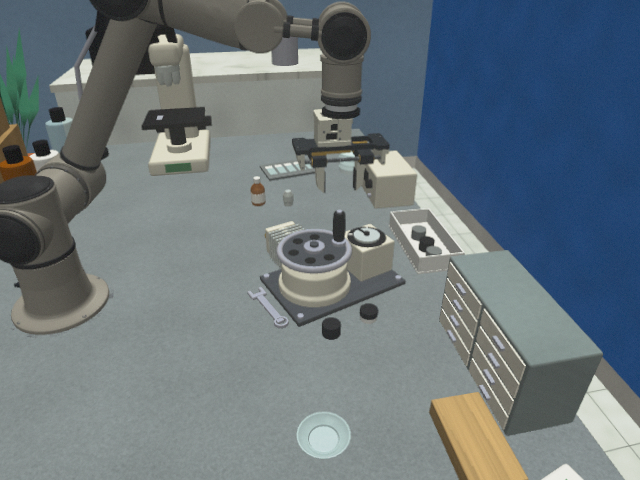

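The gripper is clear of everything. The pointer (tip (407,131)) stands midway between the ridges (372,151) and (440,116), and the bystanders haven't moved.

```bash
python3 -c "
from cell import bot
print(bot.job_done())"
```

```text
the job is handed in; nothing more can be done
None
```

The pump is left just over compression. I gripped the sleeve and cranked the wheel about 155° clockwise. The force along the path rose to about 12 N roughly 80° in, fell to about 4 N near 112°, then to about 1–3 N. I stopped about 40° past that top, let go and lifted the gripper clear at 9.7 s.

**Last checks:**
- **Dial:** the pointer stands midway between the two white ridges. It didn't move when I let go or lifted away.
- **Bystanders:** in the final side view the wrench, mounts, dish, bottle and objective are where they were at the start.
- **Forces:** the highest I saw at the tool was about 15 N, far below the limits.

**Small disagreements:**
- **Handle circle:** my first estimate was 1–2 mm off. It showed as about 5 N of sideways pull, which I trimmed as I went.
- **Heights:** the triangulated sleeve-top height (186–193 mm) was slightly under the stated 194 mm.
- **Peak force:** it came out a little below the stated 15 N.

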